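# Cull the chipped kiln prop and fill its place

## Task

One of the four kiln props in the steel rack has a piece broken out of its top: take it out first and put it in the grey reject tub. Then take the full-height spare from the dark wooden crate (not the short one), stand it on the round metal stand and let go so that you can take it again by its broad faces, and lower it gently, without dropping it, into the empty place in the rack until it stands upright on the rack's floor. Leave the other props and everything else on the table where they are.

Things in the scene. Friction and masses are not known exactly. Their poses are not given: they have to be found in the camera images.
- chipped_mid (a point): chipped kiln prop, upright in any rack place: 60 (x) x 40 (y) x 110 mm high, about 0.4 kg, but a bite 24 mm long and 40 mm deep is broken out of its top at the +x end; above 70 mm only a tongue 36 (x) x 40 mm (y) is left, with a rough slope beside it up to 80 mm. Point: 55 mm above the foot, below the tongue's centre (12 mm to -x of the foot's centre). Grip it across its 40 mm (y)
- chipped: the same chipped prop; origin at the centre of its underside, axes as above
- spare_mid (a point): sound spare prop, a plain upright block 60 (x) x 40 (y) x 110 mm high, about 0.45 kg, in either cell of the spare crate. Point: its centre, 55 mm above its foot. In the crate only its narrow faces (+x and -x, 60 mm apart) can be gripped; in the rack only its broad faces (+y and -y, 40 mm apart)
- spare: the same spare prop; origin at the centre of its underside
- short_spare_mid (a point): a prop in the other cell of the crate that is too short: 60 x 40 mm, only 85 mm high. The point is its centre, 42.5 mm above its foot. Leave it
- rack: fixed steel rack 100 (x) x 390 mm (y); origin at the centre of its underside, floor 10 mm above the table. Long rails along both sides, 68 mm apart inside, tops 120 mm above the table, level with the props' tops. Four places along y, 88 mm apart, each 52 mm long (y) between wooden cleats 12 mm high; a prop stands with its 60 mm across the rack (x)
- place0 (a point): centre of the floor of rack place 0 (places count towards the rack's +y), 10 mm above the table; axes as the rack
- place1 (a point): centre of the floor of rack place 1 (places count towards the rack's +y), 10 mm above the table; axes as the rack
- place2 (a point): centre of the floor of rack place 2 (places count towards the rack's +y), 10 mm above the table; axes as the rack
- place3 (a point): centre of the floor of rack place 3 (places count towards the rack's +y), 10 mm above the table; axes as the rack
- crate: fixed dark wooden spare crate 90 (x) x 126 mm (y), origin at the centre of its underside, floor 10 mm thick. Two cells centred at y = -29 and +29 mm, 48 mm wide between walls 50 mm long (x) with tops 120 mm above the table; open at both x ends but for a lip 20 mm above the table. The props' x axes lie along the crate's x
- tub: fixed grey open reject tub, 160 mm (x) by 150 mm (y), 65 mm high, walls and floor 5 mm; origin at the centre of its underside. A broken shard about 30 mm wide and 25 mm high lies in it along its -y side, within 40 mm of that wall; it may be touched
- stand: fixed round metal banding wheel (it does not turn), 124 mm across, flat top 30 mm above the table; origin at the centre of its underside
- prop_a_mid (a point): fired-clay kiln prop, sound: a plain upright block 60 mm along its x, 40 mm along its y, 110 mm high, about 0.45 kg, standing in one of the rack's places. The point is its centre, 55 mm above its foot; its x axis points across the rack as the rack's x. Leave it standing
- prop_b_mid (a point): fired-clay kiln prop, sound: a plain upright block 60 mm along its x, 40 mm along its y, 110 mm high, about 0.45 kg, standing in one of the rack's places. The point is its centre, 55 mm above its foot; its x axis points across the rack as the rack's x. Leave it standing
- prop_c_mid (a point): fired-clay kiln prop, sound: a plain upright block 60 mm along its x, 40 mm along its y, 110 mm high, about 0.45 kg, standing in one of the rack's places. The point is its centre, 55 mm above its foot; its x axis points across the rack as the rack's x. Leave it standing
- pot: small glass jar, 36 mm across, 50 mm high, a bystander
- sandblock: cork sanding block 70 x 30 x 28 mm, a bystander
- brush: brush lying beyond the rack, a bystander
- mug: white mug beside the rack, 80 mm across, 90 mm high, a bystander
- mould: round plaster mould with a hole, 96 mm across, 85 mm high, a bystander beside the rack
- spatula: spatula lying beyond the rack, a bystander
There are look-alikes about, which are no part of the job. What is shaped like the chipped but red is not meant.

How it is judged:
On the way, in this order (a step that is already met when the one before it is completed fails the run):
1. the chipped prop has been let go and lies or stands still inside the reject tub (x of chipped_mid in the frame of tub between -0.085 and 0.085 m and y of chipped_mid in the frame of tub between -0.08 and 0.08 m and z of chipped_mid in the frame of tub below 0.075 m and linear speed of chipped below 0.03 m/s and contact force between chipped and the fingers below 0.2 N), for 0.2 s.
2. the full-height spare stands upright on the round stand, let go (horizontal distance between spare_mid and stand below 0.055 m and z of spare_mid in the frame of stand between 0.079 and 0.09 m and angle between spare_mid's own z axis and vertical below 0.08 rad and linear speed of spare below 0.03 m/s and contact force between spare and the fingers below 0.2 N), for 0.2 s.
At the end, for the whole second after the job is handed in: The chipped prop is at rest inside the tub; the full-height spare stands upright (within 0.08 rad) and at rest on the rack's floor in the empty place, within 12 mm of the place's centre; the three sound props and the short spare are within 20 mm of where they were (all of step 1 and (horizontal distance between spare_mid and place0 below 0.012 m or horizontal distance between spare_mid and place1 below 0.012 m or horizontal distance between spare_mid and place2 below 0.012 m or horizontal distance between spare_mid and place3 below 0.012 m) and z of spare_mid in the frame of rack between 0.059 and 0.07 m and angle between spare_mid's own z axis and vertical below 0.08 rad and linear speed of spare below 0.03 m/s and distance of each of prop_a_mid, prop_b_mid, prop_c_mid, short_spare_mid from where it was at the start of the episode below 0.02 m); the robot touches nothing.
It fails at once if the spare is dropped in the rack (falls faster than 0.45 m/s) (x of spare_mid in the frame of rack between -0.04 and 0.04 m and y of spare_mid in the frame of rack between -0.19 and 0.19 m and z of spare_mid in the frame of rack below 0.13 m and linear speed of spare above 0.45 m/s).
It fails at once if a sound prop or the short spare is pushed over or shifted more than 20 mm (distance of any of prop_a_mid, prop_b_mid, prop_c_mid, short_spare_mid from where it was at the start of the episode above 0.02 m).
It fails at once if a bystander is shifted more than 30 mm (distance of any of pot, sandblock, brush, mug, mould, spatula from where it was at the start of the episode above 0.03 m).
It also fails if it takes over 72 s, if anything falls off the work surface, if the arm or the gripper's body presses on something with over 40 N, if the wrist force passes 120 N, or if a joint passes its speed limit or range.

## Robot

A 6-joint arm with a two-finger parallel gripper is mounted at the origin on the work surface. World frame = base frame: x ahead of the robot, y to its left, z up, the work surface at z = 0. Lengths are in m, angles in rad, forces in N, time in s.
With the tool pointing down it reaches from about 0.275 to 0.775 m from the base axis. Payload 14.6 kg.
Tool frame: the origin (TCP) lies midway between the tips of the shut fingers; the grasp point (between the pads) lies 19 mm behind it (arm.grip_depth is the distance from the TCP to the grasp point, in m); z points along the fingers, y is the direction in which the jaws open and shut (so a half turn about z gives the same grasp; the last joint's range is limited). The gripper opens to 85 mm and grips with 20 to 120 N. Pads are 22 mm wide; open, the fingers measure 114 mm over their backs; the gripper's body (76 mm by 85 mm) begins 54 mm behind the grasp point. The pads swing forward as they close: fully open they stand 13 mm farther back than shut.
Start: joints at [1.143, 0.263, -0.048, 1.259, 0, 1.415], TCP at [0.141, 0.506, 0.231] pointing down, gripper open.
Joint ranges: [-2.65, 2.65], [-0.89, 1.7], [-1.18, 1.37], [-2.13, 2.11], [-1.35, 1.29], [-3.14, 3.14]. Speed limits (rad/s): [1.89, 1.89, 2.57, 2.79, 3.14, 3.14].

## Interface

Orientations are given as a rotation vector (axis times angle).
In Python, from workcell import arm gives the robot as it stands.
- The arm moves only by the tool jog_arm, never from a script. Its argument "series" is a list of rows, each a list of 3 entries, a list of its own where there are three numbers: the turn, a rotation vector about the world's x, y, z in degrees, then the shift along the world's x, y, z in mm, then the finger opening in mm, from 0 to 85.4. A call has 1 to 8 rows; each row is the pose to reach, as a shift and turn from the pose commanded when the call began; what a row does not reach only later rows make up. A row lasts 1/12 s, in which the tool goes at most 41.7 mm and 7.16 degrees, less where a joint would pass 70% of its speed; a pose out of reach is approached as far as the arm can. A call with a gripper value outside its range is refused whole. The fingers move at their own pace and stop on an object; "squeeze" is the grip in N (left out, the last holds). Time passes only in rows, so rows that repeat a pose let the fingers close. It gives the time, the measured TCP pose, the force and the opening at its end, in the units of the state.
- arm.read_state(): the state, without advancing time (a new reading comes with each control period).
- arm.snapshot(name): name is "side" or "top" or "wrist"; returns the picture (400x640x3 uint8, red, green, blue); there is no depth.
- arm.get_calibration(name): a dict with "camera_matrix" (3x3 intrinsics, pixels), "R" (3x3) and "t" (3): a world point X has camera coordinates R X + t; the wrist camera has in their place "T_tool_cam" (4x4, takes a point from camera to tool coordinates, whose origin is the TCP and whose axes are the flange's). Camera axes: x right, y down, z forward; pixel columns grow to the right and rows downward; lengths in m; the calibration is good to about 2 mm. A picture is of the moment at which its call begins: read the wrist's pose just before it. get_calibration takes no time and is no camera call.
- arm.finish_job(): hands the job in, once; it reports no verdict.
The state is a dict: "clock": time; "joint_pos": joint angles; "qd": joint speeds; "joint_efforts": joint torques, N m; "ee_pos": TCP position; "ee_rot": TCP orientation; "wrist_force": force on the tool from outside, world axes, zero at the start; "wrist_torque": the same for the moment, N m; "gripper_width": opening from 0.0 (shut) to 1.0 (fully open).
Only numpy, scipy, OpenCV 4.12 (cv2) and the standard library are available. Lean on these libraries where they do the work, as an engineer would, in place of code of your own. Each camera call takes 0.05 s, during which the arm holds its last target.

## Working session

There is one attempt and no reset: what is moved stays moved. The work goes in short steps, Python scripts to look and compute and a tool call to move; the robot and the scene stay as the last step left them, time stands still between calls to the robot, and variables do not carry over. Pictures are saved under pics/ and viewed, and the job is handed in when it is done.

Besides the shell and the picture viewer there is one more tool, called after "Emit:" by a JSON object that holds its "op" and its "data". jog_arm: Moves the arm, as the interface text tells. Its arguments: {"type":"object","properties":{"series":{"type":"array","items":{"type":"array"}},"squeeze":{"type":"number"}},"required":["series"]}

```bash
mkdir -p pics
python3 - <<'E'
from workcell import arm
import cv2, numpy as np
np.set_printoptions(precision=4,suppress=True)
s=arm.read_state(); print(s)
for n in ("side","top","wrist"):
    im=arm.snapshot(n); cv2.imwrite(f"pics/{n}0.png",im[:,:,::-1])
    print(n,arm.get_calibration(n))
E
```

```text
{'clock': 0.0, 'joint_pos': array([ 1.1427,  0.2635, -0.0489,  1.2594,  0.    ,  1.4155]), 'qd': array([ 0.0002,  0.0023, -0.0012, -0.0022, -0.0001,  0.0008]), 'joint_efforts': array([  0.0026, -63.7625,  38.4573,   0.0137,  -0.    ,   0.    ]), 'ee_pos': array([0.1413, 0.5053, 0.2308]), 'ee_rot': array([-0.427 , -3.1121,  0.0016]), 'wrist_force': array([-0.1967, -1.3236, -0.0374]), 'wrist_torque': array([ 0.0063, -0.0016, -0.0217]), 'gripper_width': 0.9990456913298159}
side {'camera_matrix': array([[397.5802,   0.    , 322.3849],
       [  0.    , 397.5802, 197.6041],
       [  0.    ,   0.    ,   1.    ]]), 'R': array([[-0.9335, -0.358 , -0.0196],
       [-0.2468,  0.6812, -0.6892],
       [ 0.2601, -0.6386, -0.7243]]), 't': array([0.5329, 0.2065, 0.934 ])}
top {'camera_matrix': array([[499.3491,   0.    , 321.4349],
       [  0.    , 499.3491, 204.038 ],
       [  0.    ,   0.    ,   1.    ]]), 'R': array([[ 0.0201, -0.9997,  0.0116],
       [-0.982 , -0.0219, -0.1878],
       [ 0.188 , -0.0076, -0.9821]]), 't': array([-0.0145,  0.5867,  1.2574])}
wrist {'camera_matrix': array([[292.4165,   0.    , 319.993 ],
       [  0.    , 292.4165, 203.2412],
       [  0.    ,   0.    ,   1.    ]]), 'T_tool_cam': array([[ 0.0002, -0.9469, -0.3214,  0.0825],
       [ 1.    ,  0.0001,  0.0004, -0.0001],
       [-0.0003, -0.3214,  0.9469, -0.1426],
       [ 0.    ,  0.    ,  0.    ,  1.    ]])}
```

View pics/side0.png

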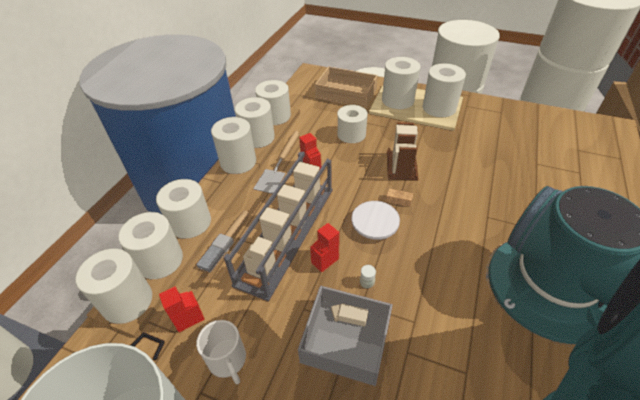

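View pics/top0.png

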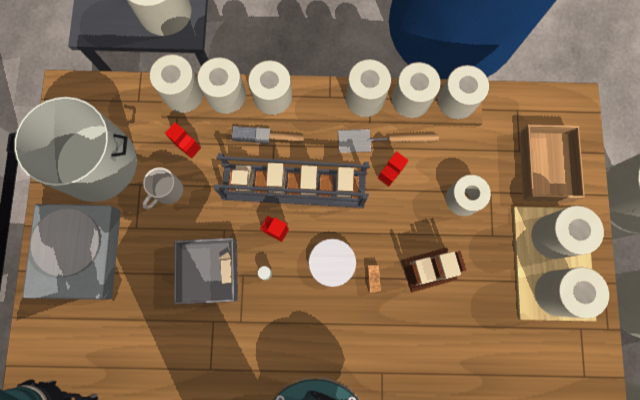

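View pics/wrist0.png

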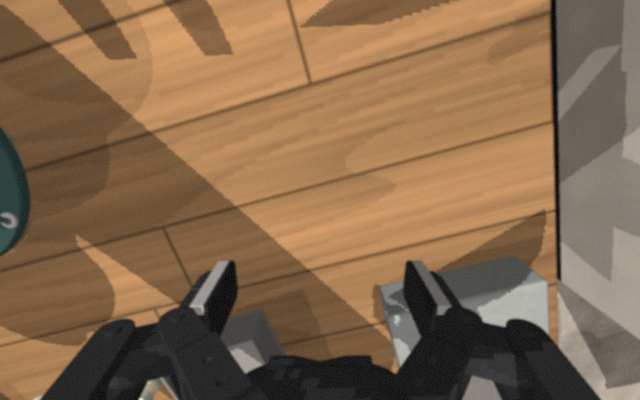

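Top view: the rack spans (220–368, 155–205) with its 4 props. The tub is at (205,270), the stand at (332,262) and the crate at (435,270). The red look-alikes are at (182,140), (393,168) and (275,228). Next I'll enlarge the rack and crate.

Run:
```python
import cv2, numpy as np
t=cv2.imread("pics/top0.png"); s=cv2.imread("pics/side0.png")
a=cv2.resize(t[145:215,210:380],(800,330),interpolation=cv2.INTER_CUBIC)
b=cv2.resize(t[240:300,390:475],(395,270),interpolation=cv2.INTER_CUBIC)
c=cv2.resize(s[110:190,360:440],(395,270),interpolation=cv2.INTER_CUBIC)
cv2.imwrite("pics/c1.png",np.vstack([a,np.hstack([b,c,np.zeros((270,10,3),np.uint8)])]))
cv2.imwrite("pics/c2.png",cv2.resize(s[145:305,215:345],(650,600),interpolation=cv2.INTER_CUBIC))
```

```text
(no output)
```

View pics/c1.png

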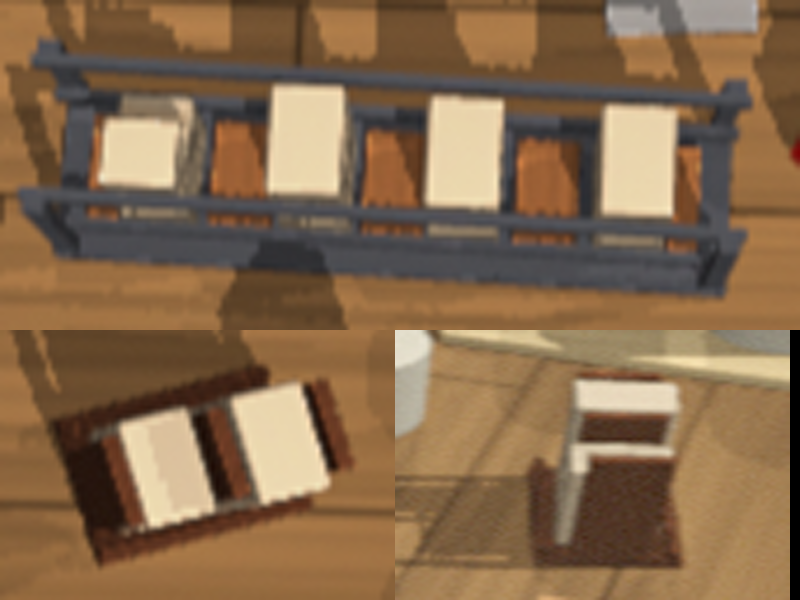

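View pics/c2.png

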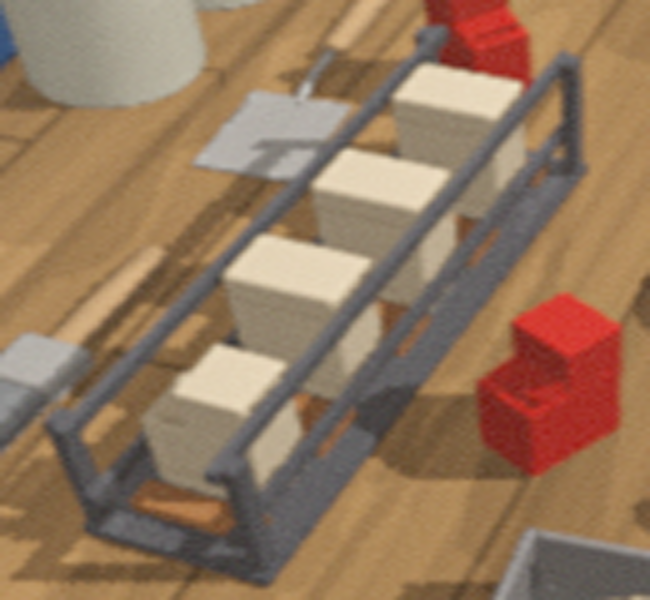

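Places 0–3 from right (−y) to left. The candidates in the rack are the tops at (345,180), (308,178), (275,177) and (239,177). The leftmost, (239,177), is the chipped one: its top is only a short tongue and the bite is on the far (+x) side. The red stepped shapes are look-alikes. Next I'll measure the heights and positions.

```bash
cat > h.py <<'E'
from workcell import arm
import cv2, numpy as np
from scipy.spatial.transform import Rotation as Rn
np.set_printoptions(precision=4,suppress=True)
def ray(n,uv,st=None):
    c=arm.get_calibration(n); K=c["camera_matrix"]
    d=np.linalg.inv(K)@np.array([uv[0],uv[1],1.])
    if n=="wrist":
        st=st or arm.read_state(); R=Rn.from_rotvec(st["ee_rot"]).as_matrix(); T=c["T_tool_cam"]
        return R@T[:3,3]+st["ee_pos"], R@T[:3,:3]@d
    return -c["R"].T@c["t"], c["R"].T@d
def cast(n,uv,z,st=None):
    o,d=ray(n,uv,st); return o+d*(z-o[2])/d[2]
def tri(n1,p1,n2,p2):
    o1,d1=ray(n1,p1);o2,d2=ray(n2,p2)
    s=np.linalg.lstsq(np.c_[d1,-d2],o2-o1,rcond=None)[0]
    a=o1+s[0]*d1;b=o2+s[1]*d2
    return (a+b)/2,np.linalg.norm(a-b)
def blobs(bgr,lo,hi,amin,box=None):
    m=cv2.inRange(cv2.cvtColor(bgr,cv2.COLOR_BGR2HSV),lo,hi)
    if box is not None:
        k=np.zeros_like(m);x0,y0,x1,y1=box;k[y0:y1,x0:x1]=255;m&=k
    return [c for c in cv2.findContours(m,cv2.RETR_EXTERNAL,cv2.CHAIN_APPROX_NONE)[0] if cv2.contourArea(c)>=amin]
E
python3 - <<'E'
from h import *
t=cv2.imread("pics/top0.png"); s=cv2.imread("pics/side0.png")
def rect(n,c,z):
    P=np.array([cast(n,p,z)[:2]*1000 for p in c[:,0,:]],np.float32); r=cv2.minAreaRect(P)
    return np.round(r[0],1),np.round(r[1],1),round(r[2],1)
for nm,im,box in (("top",t,(215,150,375,215)),("top",t,(400,240,470,295)),("side",s,(230,150,340,290)),("side",s,(385,115,425,185))):
    for c in blobs(im,(10,20,190),(40,150,255),40,box):
        r=cv2.minAreaRect(c.astype(np.float32)); print(nm,np.round(r[0],1),np.round(r[1],1),round(r[2],1),"z.12:",rect(nm,c,.12),"z.095",rect(nm,c,.095)[0])
print(cast("top",(332.5,262.5),.03))
print([cast("top",p,.065)*1000 for p in ((175,239),(237,239),(237,300),(175,304))])
E
```

```text
top [239.1 176.7] [15.4 14.1] 5.7 z.12: (array([640. , 207.2]), array([38.5, 36.5]), 86.2) z.095 [646.1 211.3]
top [345.5 179. ] [22. 15.] 90.0 z.12: (array([640.4, -61.1]), array([57.3, 38. ]), 0.8) z.095 [646.5 -62.5]
top [308.5 177. ] [22. 15.] 90.0 z.12: (array([643.4,  32.5]), array([57.1, 38. ]), 1.3) z.095 [649.6  33. ]
top [274.5 174. ] [22. 15.] 90.0 z.12: (array([649.2, 118.4]), array([57.2, 37.9]), 1.3) z.095 [655.5 120.7]
top [425.5 270.3] [23.9 14.6] 74.1 z.12: (array([ 415.4, -259.1]), array([57.1, 36. ]), 15.0) z.095 [ 417.  -264.5]
top [449.9 264.8] [24.7 15.1] 73.3 z.12: (array([ 430.3, -319.3]), array([58.6, 37.6]), 15.2) z.095 [ 432.1 -325.9]
side [260.4 245.4] [17.8 15.6] 21.8 z.12: (array([637.7, 204.7]), array([39. , 38.8]), 88.4) z.095 [649.4 189.1]
side [237.5 222.6] [ 4.1 28.7] 38.7 z.12: (array([717.8, 163.7]), array([77. , 11.1]), 85.4) z.095 [732.3 146.7]
side [274.2 216.1] [25.6 13.3] 18.4 z.12: (array([645.3, 116.1]), array([38.9, 60.3]), 87.5) z.095 [657.3  97.4]
side [291.  192.4] [24.7 11.8] 15.9 z.12: (array([640.2,  31.1]), array([39. , 59.4]), 88.9) z.095 [652.    9.4]
side [306.2 168.7] [22.9 11. ] 15.5 z.12: (array([637.8, -62.9]), array([40.4, 59.2]), 88.1) z.095 [649.5 -87.9]
side [407. 129.] [ 8. 20.] 90.0 z.12: (array([ 427.6, -321.2]), array([57.6, 39. ]), 17.4) z.095 [ 431.9 -355.3]
[ 0.4363 -0.0345  0.03  ]
[array([485.3127, 372.0153,  65.    ]), array([488.7234, 213.1793,  65.    ]), array([334.839 , 205.2043,  65.    ]), array([321.89  , 359.7463,  65.    ])]
```

The spare is the right-hand crate prop at top (450,265). At z=0.12 the two views agree on it (430,−320 vs 428,−321) and its size is right. The left one, (425,270), only fits z=0.095, so it's the short one. The chipped tongue is at about (639,206) in both views, and the foot is about 12 mm further in +x, in line with the other props. I'll move above it for a wrist look.

Emit:
{"op": "jog_arm", "data": {"series": [[[0,0,13],[500,-300,40],85],[[0,0,13],[500,-300,40],85],[[0,0,13],[500,-300,40],85],[[0,0,13],[500,-300,40],85],[[0,0,13],[500,-300,40],85],[[0,0,13],[500,-300,40],85],[[0,0,13],[500,-300,40],85],[[0,0,13],[500,-300,40],85]], "squeeze": 60}}

```text
clock: 0.82
ee_pos: [0.4217, 0.3369, 0.2537]
ee_rot: [-0.072, -3.141, 0.0]
wrist_force: [0.8, 1.2, 0.4]
gripper_width: 0.999
```

Emit:
{"op": "jog_arm", "data": {"series": [[[0,0,0],[200,-130,15],85],[[0,0,0],[200,-130,15],85],[[0,0,0],[200,-130,15],85],[[0,0,0],[200,-130,15],85],[[0,0,0],[200,-130,15],85],[[0,0,0],[200,-130,15],85],[[0,0,0],[200,-130,15],85],[[0,0,0],[200,-130,15],85]]}}

```text
clock: 1.48
ee_pos: [0.6213, 0.2073, 0.2675]
ee_rot: [-0.075, -3.139, 0.0]
wrist_force: [-0.5, 0.9, -0.6]
gripper_width: 0.995
```

Run:
```python
from h import *
s=arm.read_state(); print(s["clock"],s["ee_pos"],s["ee_rot"]); np.save("s1.npy",np.r_[s["ee_pos"],s["ee_rot"]])
cv2.imwrite("pics/w1.png",arm.snapshot("wrist")[:,:,::-1])
```

```text
1.4833 [0.6213 0.2073 0.2675] [-0.0755 -3.1394  0.0004]
```

View pics/w1.png

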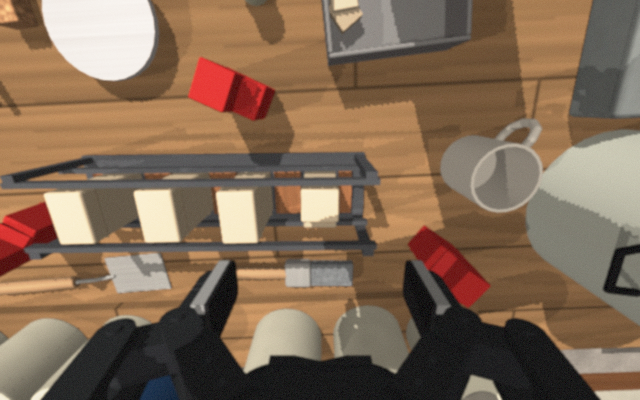

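The wrist view shows the chipped tongue at (320,200), the sound tops at (241,216), (162,214) and (80,216), and the rails at rows about 180 and 247.

Run:
```python
from h import *
a=np.load("s1.npy"); st=dict(ee_pos=a[:3],ee_rot=a[3:])
im=cv2.imread("pics/w1.png")
for c in blobs(im,(10,20,200),(40,150,255),300,(40,170,360,250)):
    P=np.array([cast("wrist",p,.12,st)[:2]*1000 for p in c[:,0,:]],np.float32); r=cv2.minAreaRect(P)
    print(np.round(cv2.minAreaRect(c.astype(np.float32))[0]),np.round(r[0],1),np.round(r[1],1),round(r[2],2))
g=im[140:270,0:390]; cv2.imwrite("pics/c3.png",cv2.resize(g,(780,260),interpolation=cv2.INTER_CUBIC))
hsv=cv2.cvtColor(im,cv2.COLOR_BGR2HSV)
```

```text
[ 68. 218.] [641. -62.] [39.  59.3] 88.87
[236. 216.] [648.2 117.1] [38.2 59.6] 88.5
[156. 216.] [643.4  32.1] [38.2 58.5] 88.03
[318. 208.] [642.1 204. ] [41.8 41.3] 87.26
```

View pics/c3.png

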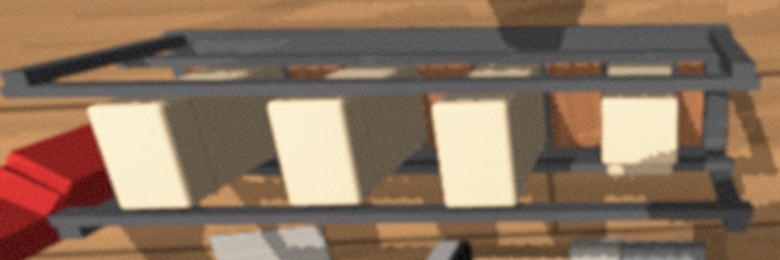

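Run:
```python
from h import *
a=np.load("s1.npy"); st=dict(ee_pos=a[:3],ee_rot=a[3:])
q=[np.round(cast("wrist",p,.12,st)[:2]*1000,1) for p in ((7,182.5),(372,178.5),(32,248.5),(371,246),(300,179),(300,247))]
print(q); n=(q[1]-q[0]);f=q[3]-q[2];print(np.degrees(np.arctan2(-n[0],n[1])),np.degrees(np.arctan2(-f[0],f[1])), np.mean(q[:4],0))
t=[np.round(cast("top",p,.12)[:2]*1000,1) for p in ((216,187),(366,196),(219,157),(368,165))]
print(t,np.mean(t,0))
```

```text
[array([ 599.4, -112.4]), array([613. , 260.6]), array([ 674.6, -114.1]), array([689.4, 260.2]), array([610. , 187.3]), array([686.9, 181.9])]
-2.0881436286255584 -2.2643228095559853 [644.1    73.575]
[array([612.1, 263.7]), array([ 597.6, -113. ]), array([690.3, 260.8]), array([ 678.1, -117.8])] [644.525  73.425]
```

The rails put the rack origin at (644,73.5) with yaw −2.2°, and both cameras agree. So place 3 is at (649.3,205.4) and the tongue is at about (641,205). Descending now.

Emit:
{"op": "jog_arm", "data": {"series": [[[0,0,0.5],[20,-2,-20],62],[[0,0,0.5],[20,-2,-60],62],[[0,0,0.5],[20,-2,-100],62],[[0,0,0.5],[20,-2,-100],62],[[0,0,0.5],[20,-2,-100],62]]}}

```text
clock: 1.95
ee_pos: [0.6383, 0.2071, 0.1684]
ee_rot: [-0.056, -3.138, 0.001]
wrist_force: [0.4, 0.3, 1.0]
gripper_width: 0.721
```

Run:
```python
from h import *
s=arm.read_state(); print(s["clock"],s["ee_pos"],s["ee_rot"],s["gripper_width"])
cv2.imwrite("pics/w2.png",arm.snapshot("wrist")[:,:,::-1])
```

```text
1.95 [0.6383 0.2071 0.1684] [-0.0564 -3.1377  0.001 ] 0.7210344964620212
```

View pics/w2.png

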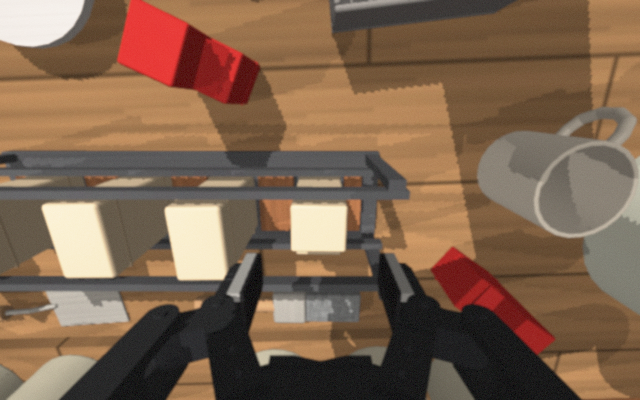

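The tongue (319,225) sits between the fingers. Going down to the grip height.

Emit:
{"op": "jog_arm", "data": {"series": [[[0,0,0],[2,-2,-35],62],[[0,0,0],[2,-2,-65],62],[[0,0,0],[2,-2,-90],62],[[0,0,0],[2,-2,-104],62],[[0,0,0],[2,-2,-104],62]]}}

```text
clock: 2.42
ee_pos: [0.6425, 0.2049, 0.0649]
ee_rot: [0.058, 3.141, 0.0]
wrist_force: [-0.5, -0.4, 0.3]
gripper_width: 0.726
```

Emit:
{"op": "jog_arm", "data": {"series": [[[0,0,0],[0,0,0],30],[[0,0,0],[0,0,0],30],[[0,0,0],[0,0,0],30],[[0,0,0],[0,0,0],30],[[0,0,0],[0,0,0],30],[[0,0,0],[0,0,0],30]], "squeeze": 60}}

```text
clock: 2.92
ee_pos: [0.644, 0.205, 0.0678]
ee_rot: [0.058, 3.136, 0.002]
wrist_force: [-0.5, 0.2, 5.3]
gripper_width: 0.461
```

It closed at 39.4 mm. Lifting straight up slowly.

Emit:
{"op": "jog_arm", "data": {"series": [[[0,0,0],[0,0,10],30],[[0,0,0],[0,0,30],30],[[0,0,0],[0,0,60],30],[[0,0,0],[0,0,95],30],[[0,0,0],[0,0,130],30],[[0,0,0],[0,0,165],30],[[0,0,0],[0,0,165],30]]}}

```text
clock: 3.5
ee_pos: [0.6441, 0.2049, 0.2388]
ee_rot: [0.058, 3.13, 0.003]
wrist_force: [0.7, 0.5, -2.4]
gripper_width: 0.463
```

Run:
```python
from h import *
s=arm.read_state(); print(s["clock"],s["ee_pos"],s["ee_rot"],s["gripper_width"],s["wrist_force"])
t=arm.snapshot("top")[:,:,::-1];cv2.imwrite("pics/t3.png",t)
w=arm.snapshot("wrist")[:,:,::-1];cv2.imwrite("pics/w3.png",w)
cv2.imwrite("pics/tub.png",cv2.resize(t[225:315,160:250],(600,600),interpolation=cv2.INTER_CUBIC))
```

```text
3.5 [0.6441 0.2049 0.2388] [0.058  3.1302 0.0035] 0.46279522098745685 [ 0.7081  0.4527 -2.3676]
```

View pics/w3.png

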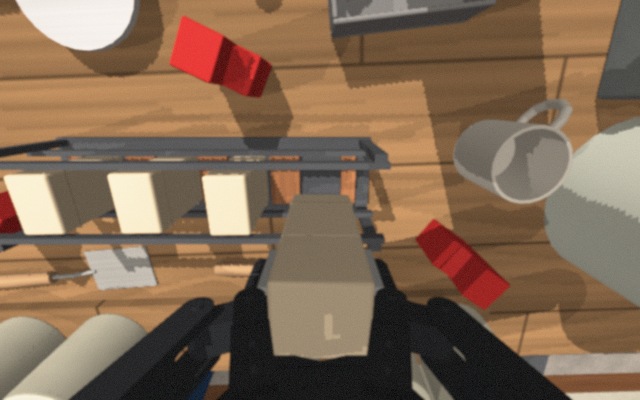

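View pics/tub.png

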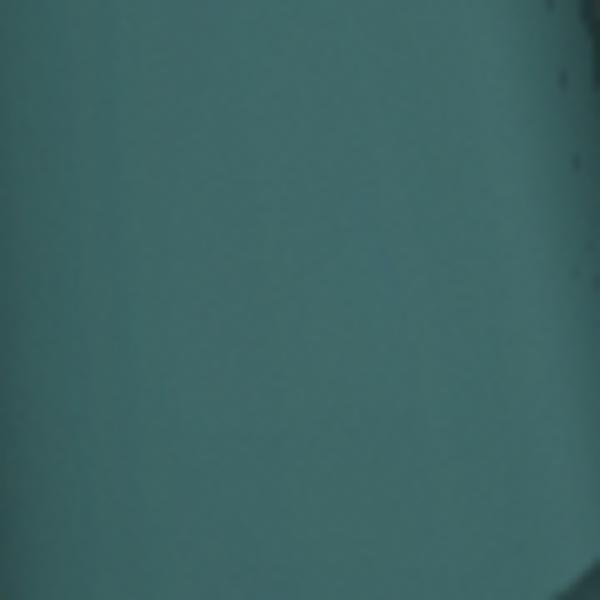

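The prop is held. I'll refine the tub from the first top picture.

Run:
```python
import cv2
t=cv2.imread("pics/top0.png")
cv2.imwrite("pics/tub.png",cv2.resize(t[230:310,165:245],(640,640)[:2],interpolation=cv2.INTER_CUBIC)[:600])
```

```text
(no output)
```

View pics/tub.png

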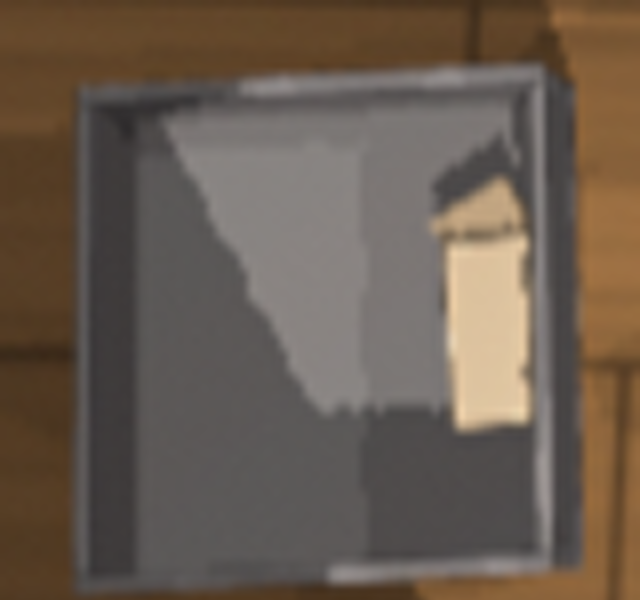

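Emit:
{"op": "jog_arm", "data": {"series": [[[0,0,0],[-230,100,0],30],[[0,0,0],[-230,100,0],30],[[0,0,0],[-230,100,0],30],[[0,0,0],[-230,100,0],30],[[0,0,0],[-230,100,0],30],[[0,0,0],[-230,100,0],30],[[0,0,0],[-230,100,0],30],[[0,0,0],[-230,100,0],30]]}}

```text
clock: 4.27
ee_pos: [0.4099, 0.3049, 0.2295]
ee_rot: [-0.054, -3.14, 0.001]
wrist_force: [1.0, 0.5, -2.8]
gripper_width: 0.462
```

Run:
```python
from h import *
q=np.array([cast("top",p,.065)[:2]*1000 for p in ((175,241.5),(233.2,239),(233.2,300.8),(175,303))]);print(q,q.mean(0))
cv2.imwrite("pics/w4.png",arm.snapshot("wrist")[:,:,::-1])
```

```text
[[478.8794 371.5324]
 [488.5141 222.9276]
 [332.6757 214.629 ]
 [324.3451 359.9306]] [406.1036 292.2549]
```

View pics/w4.png

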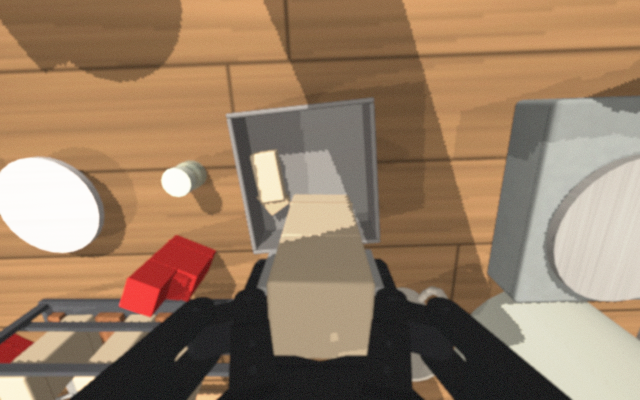

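Emit:
{"op": "jog_arm", "data": {"series": [[[0,0,4],[-6,3,-35],30],[[0,0,4],[-6,3,-70],30],[[0,0,4],[-6,3,-105],30],[[0,0,4],[-6,3,-130],30],[[0,0,4],[-6,3,-145],30],[[0,0,4],[-6,3,-155],30],[[0,0,4],[-6,3,-159],30],[[0,0,4],[-6,3,-159],30]]}}

```text
clock: 4.98
ee_pos: [0.4065, 0.3068, 0.0695]
ee_rot: [0.05, -3.139, 0.002]
wrist_force: [-0.1, 0.3, -4.1]
gripper_width: 0.464
```

Emit:
{"op": "jog_arm", "data": {"series": [[[0,0,0],[0,0,-3],30],[[0,0,0],[0,0,-6],30],[[0,0,0],[0,0,-7],30],[[0,0,0],[0,0,-7],30]]}}

```text
clock: 5.32
ee_pos: [0.4064, 0.3075, 0.0637]
ee_rot: [-0.051, 3.141, 0.0]
wrist_force: [0.1, -0.2, -4.2]
gripper_width: 0.462
```

Emit:
{"op": "jog_arm", "data": {"series": [[[0,0,0],[0,0,-2],30],[[0,0,0],[0,0,-3],30],[[0,0,0],[0,0,-3],50],[[0,0,0],[0,0,-3],62],[[0,0,0],[0,0,-3],62],[[0,0,0],[0,0,-3],62],[[0,0,0],[0,0,0],62],[[0,0,0],[0,0,0],62]]}}

```text
clock: 5.98
ee_pos: [0.4065, 0.3075, 0.064]
ee_rot: [-0.051, 3.141, 0.0]
wrist_force: [-0.1, -0.0, 0.4]
gripper_width: 0.724
```

Emit:
{"op": "jog_arm", "data": {"series": [[[0,0,0],[0,0,20],62],[[0,0,0],[0,0,50],62],[[0,0,0],[0,0,90],62],[[0,0,0],[0,0,130],75],[[0,0,0],[0,0,170],80],[[0,0,0],[0,0,190],80],[[0,0,0],[0,0,190],80]]}}

```text
clock: 6.57
ee_pos: [0.4077, 0.3082, 0.2581]
ee_rot: [-0.051, 3.135, 0.005]
wrist_force: [0.0, 0.2, -0.7]
gripper_width: 0.939
```

Run:
```python
from h import *
s=arm.read_state(); print(s["clock"],s["ee_pos"],s["ee_rot"],s["gripper_width"],s["wrist_force"])
cv2.imwrite("pics/w5.png",arm.snapshot("wrist")[:,:,::-1])
```

```text
6.5667 [0.4077 0.3082 0.2581] [-0.0512  3.1351  0.0048] 0.938516061422484 [ 0.0454  0.1856 -0.6695]
```

View pics/w5.png

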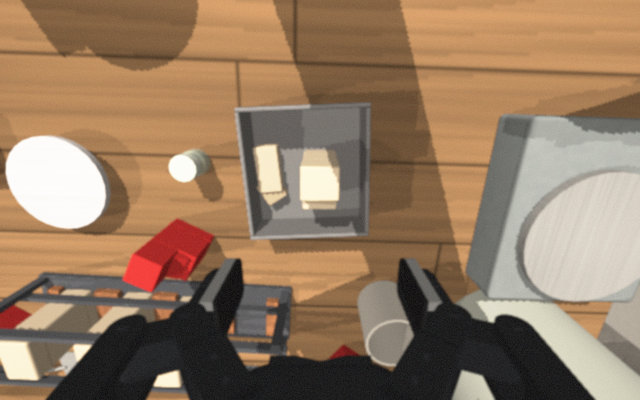

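The chipped prop stands in the tub at wrist (320,180), clear of the walls and the shard. Next I go to the crate, turning the jaws towards 15° from the x axis.

Emit:
{"op": "jog_arm", "data": {"series": [[[0,0,-40],[10,-310,0],80],[[0,0,-40],[10,-310,0],80],[[0,0,-40],[10,-310,0],80],[[0,0,-40],[10,-310,0],80],[[0,0,-40],[10,-310,0],80],[[0,0,-40],[10,-310,0],80],[[0,0,-40],[10,-310,0],80],[[0,0,-40],[10,-310,0],80]]}}

```text
clock: 7.28
ee_pos: [0.4156, -0.006, 0.2526]
ee_rot: [-1.03, -2.967, 0.001]
wrist_force: [-0.1, 0.9, 0.3]
gripper_width: 0.937
```

Emit:
{"op": "jog_arm", "data": {"series": [[[0,0,-37],[5,-300,0],80],[[0,0,-37],[5,-300,0],80],[[0,0,-37],[5,-300,0],80],[[0,0,-37],[5,-300,0],80],[[0,0,-37],[5,-300,0],80],[[0,0,-37],[5,-300,0],80],[[0,0,-37],[5,-300,0],80],[[0,0,-37],[5,-300,0],80]]}}

```text
clock: 7.95
ee_pos: [0.4207, -0.3076, 0.2517]
ee_rot: [-1.919, -2.486, 0.001]
wrist_force: [0.8, 0.5, -0.8]
gripper_width: 0.935
```

Run:
```python
from h import *
s=arm.read_state(); print(s["clock"],s["ee_pos"],s["ee_rot"],s["gripper_width"],s["joint_pos"]); np.save("s6.npy",np.r_[s["ee_pos"],s["ee_rot"]])
print(Rn.from_rotvec(s["ee_rot"]).as_matrix())
cv2.imwrite("pics/w6.png",arm.snapshot("wrist")[:,:,::-1])
```

```text
7.95 [ 0.4207 -0.3076  0.2517] [-1.919  -2.4856  0.0011] 0.934655484629607 [-0.7873  0.2522 -0.0084  1.3116 -0.0009  0.5276]
[[-0.2531  0.9674 -0.0016]
 [ 0.9674  0.2531  0.0003]
 [ 0.0007 -0.0014 -1.    ]]
```

View pics/w6.png

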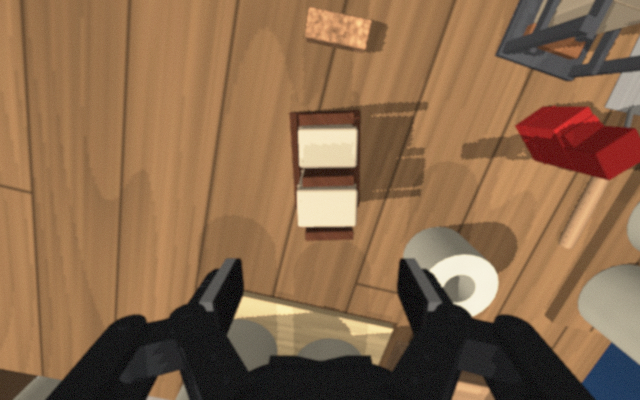

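The crate is upright in this view. The spare, with the larger and nearer top, is at (326,205), and the short one is at (328,147).

Run:
```python
from h import *
a=np.load("s6.npy"); st=dict(ee_pos=a[:3],ee_rot=a[3:])
im=cv2.imread("pics/w6.png")
for c in blobs(im,(10,20,200),(40,150,255),300,(280,110,370,250)):
  for z in (.12,.095):
    P=np.array([cast("wrist",p,z,st)[:2]*1000 for p in c[:,0,:]],np.float32); r=cv2.minAreaRect(P)
    print(z,np.round(cv2.minAreaRect(c.astype(np.float32))[0]),np.round(r[0],1),np.round(r[1],1),round(r[2],2))
cv2.imwrite("pics/c6.png",cv2.resize(im[100:250,270:380],(440,600),interpolation=cv2.INTER_CUBIC))
```

```text
0.12 [326. 208.] [ 430.3 -321.2] [58.5 37.8] 16.19
0.095 [326. 208.] [ 433.  -329.7] [63.9 41.2] 16.19
0.12 [327. 148.] [ 415.8 -263.4] [53.3 34.2] 14.68
0.095 [327. 148.] [ 417.2 -266.6] [58.1 37.3] 14.68
```

View pics/c6.png

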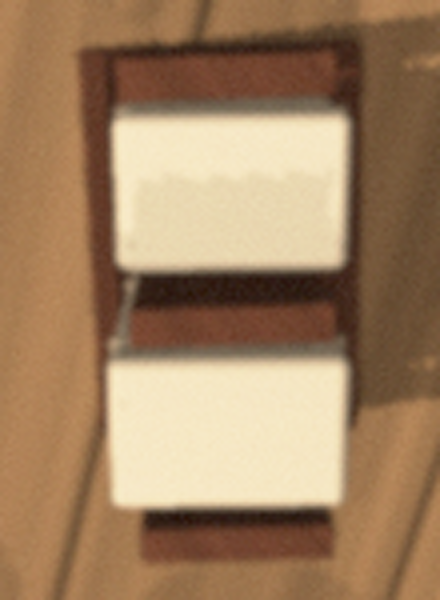

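All views agree: the spare is at (430,−321), yaw about 15.5°, and its size is right only at full height. Descending over it.

Emit:
{"op": "jog_arm", "data": {"series": [[[0,0,1],[9,-13,-20],85],[[0,0,1],[9,-13,-60],85],[[0,0,1],[9,-13,-95],85],[[0,0,1],[9,-13,-95],85],[[0,0,1],[9,-13,-95],85]]}}

```text
clock: 8.42
ee_pos: [0.4295, -0.314, 0.1579]
ee_rot: [-1.891, -2.504, -0.001]
wrist_force: [0.1, 0.3, 1.0]
gripper_width: 1.0
```

Run:
```python
from h import *
s=arm.read_state(); print(s["clock"],s["ee_pos"],s["ee_rot"],s["gripper_width"])
cv2.imwrite("pics/w7.png",arm.snapshot("wrist")[:,:,::-1])
```

```text
8.4167 [ 0.4295 -0.314   0.1579] [-1.8906 -2.5044 -0.001 ] 0.9995326930721349
```

View pics/w7.png

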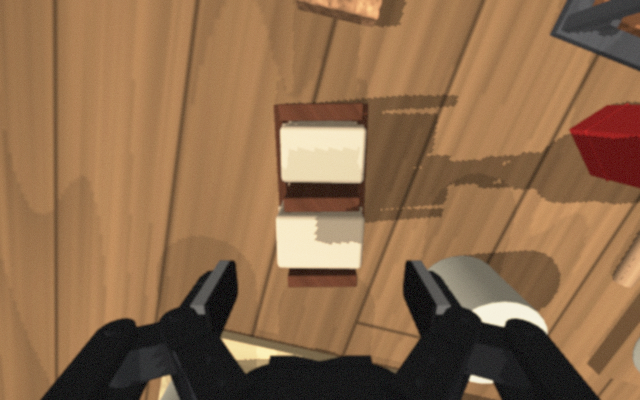

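Run:
```python
from h import *
s=arm.read_state(); print(s["ee_pos"])
for p in ((278,210),(362,210),(358,268),(278,268)): print(cast("wrist",p,.12,s))
print(np.mean([cast("wrist",p,.12,s) for p in ((278,210),(362,210),(358,268),(278,268))],0))
```

```text
[ 0.4304 -0.315   0.1596]
[ 0.3995 -0.3072  0.12  ]
[ 0.4531 -0.2919  0.12  ]
[ 0.4643 -0.3344  0.12  ]
[ 0.4096 -0.35    0.12  ]
[ 0.4316 -0.3208  0.12  ]
```

Spare centre (431,−321) confirmed, so I need another −6 mm in y.

Emit:
{"op": "jog_arm", "data": {"series": [[[0,0,0],[1,-6,-10],85],[[0,0,0],[1,-6,-40],85],[[0,0,0],[1,-6,-70],85],[[0,0,0],[1,-6,-85],85],[[0,0,0],[1,-6,-92],85],[[0,0,0],[1,-6,-92],85],[[0,0,0],[1,-6,-92],85]]}}

```text
clock: 9.05
ee_pos: [0.432, -0.3223, 0.0678]
ee_rot: [1.892, 2.506, -0.0]
wrist_force: [0.2, 0.6, 0.5]
gripper_width: 0.996
```

Emit:
{"op": "jog_arm", "data": {"series": [[[0,0,0],[0,0,0],50],[[0,0,0],[0,0,0],50],[[0,0,0],[0,0,0],50],[[0,0,0],[0,0,0],50],[[0,0,0],[0,0,0],50],[[0,0,0],[0,0,0],50]], "squeeze": 60}}

```text
clock: 9.55
ee_pos: [0.4318, -0.3222, 0.068]
ee_rot: [1.892, 2.505, -0.001]
wrist_force: [-2.6, -0.6, 10.0]
gripper_width: 0.699
```

Emit:
{"op": "jog_arm", "data": {"series": [[[0,0,0],[0,0,8],50],[[0,0,0],[0,0,25],50],[[0,0,0],[0,0,55],50],[[0,0,0],[0,0,90],50],[[0,0,0],[0,0,125],50],[[0,0,0],[0,0,150],50],[[0,0,0],[0,0,150],50]]}}

```text
clock: 10.13
ee_pos: [0.4325, -0.3227, 0.2222]
ee_rot: [1.889, 2.501, -0.002]
wrist_force: [0.6, -0.1, -2.7]
gripper_width: 0.699
```

Run:
```python
from h import *
s=arm.read_state(); print(s["clock"],s["ee_pos"],s["ee_rot"],s["gripper_width"],s["wrist_force"])
cv2.imwrite("pics/w8.png",arm.snapshot("wrist")[:,:,::-1])
t=cv2.imread("pics/top0.png")
m=cv2.inRange(cv2.cvtColor(t,cv2.COLOR_BGR2HSV),(0,0,170),(179,45,255))[230:295,300:362]
c=max(cv2.findContours(m,0,1)[0],key=cv2.contourArea); e=cv2.fitEllipse(c); print(e, cast("top",(e[0][0]+300,e[0][1]+230),.03))
```

```text
10.1333 [ 0.4325 -0.3227  0.2222] [ 1.8889  2.501  -0.0017] 0.6987859555360688 [ 0.6448 -0.129  -2.746 ]
((31.935226440429688, 32.316917419433594), (45.996639251708984, 46.86098861694336), 172.26890563964844) [ 0.4367 -0.033   0.03  ]
```

View pics/w8.png

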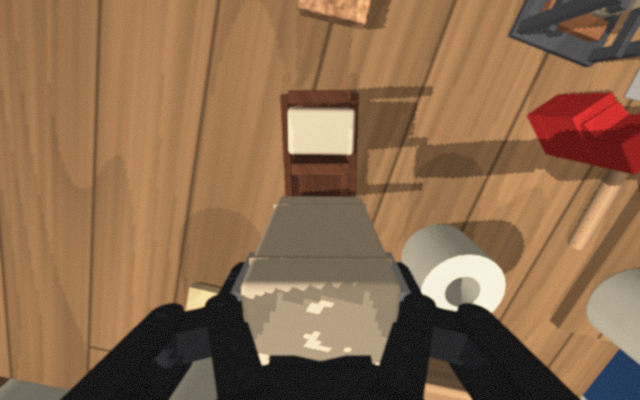

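Held at 59.7 mm. The stand centre is (437,−33). Moving there, turning −17° to line up with the rack.

Emit:
{"op": "jog_arm", "data": {"series": [[[0,0,0],[4,30,5],50],[[0,0,-5],[4,70,5],50],[[0,0,-10],[4,110,5],50],[[0,0,-17],[4,150,5],50],[[0,0,-17],[4,190,5],50],[[0,0,-17],[4,230,5],50],[[0,0,-17],[4,260,5],50],[[0,0,-17],[4,290,5],50]]}}

```text
clock: 10.85
ee_pos: [0.4341, -0.0295, 0.2207]
ee_rot: [-2.242, -2.199, 0.001]
wrist_force: [1.0, -0.1, -4.2]
gripper_width: 0.695
```

Emit:
{"op": "jog_arm", "data": {"series": [[[0,0,0],[0,0,0],50],[[0,0,0],[0,0,0],50]]}}

```text
clock: 11.02
ee_pos: [0.4345, -0.0302, 0.2208]
ee_rot: [-2.239, -2.202, 0.001]
wrist_force: [-1.1, -0.4, -3.6]
gripper_width: 0.692
```

Run:
```python
from h import *
s=arm.read_state(); print(s["clock"],s["ee_pos"],s["ee_rot"],s["gripper_width"],s["wrist_force"]); print(Rn.from_rotvec(s["ee_rot"]).as_matrix())
cv2.imwrite("pics/w9.png",arm.snapshot("wrist")[:,:,::-1])
```

```text
11.0167 [ 0.4345 -0.0302  0.2208] [-2.2392 -2.2018  0.0012] 0.692021760600761 [-1.0653 -0.41   -3.5737]
[[ 0.0168  0.9999 -0.0014]
 [ 0.9999 -0.0168  0.0003]
 [ 0.0003 -0.0014 -1.    ]]
```

View pics/w9.png

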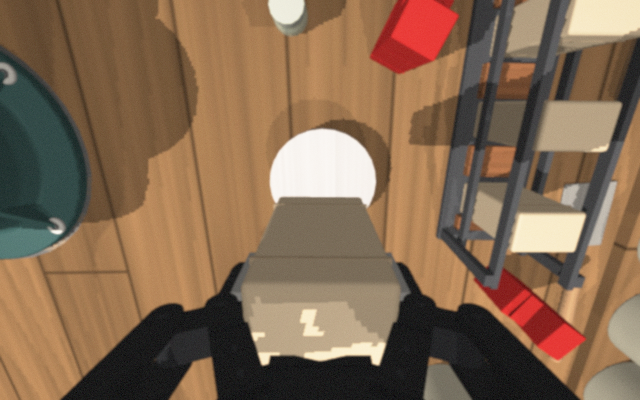

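The prop is above the stand, which is at (322,175) behind it. Lowering.

Emit:
{"op": "jog_arm", "data": {"series": [[[0,0,0],[2,-3,-30],50],[[0,0,0],[2,-3,-60],50],[[0,0,0],[2,-3,-90],50],[[0,0,0],[2,-3,-110],50],[[0,0,0],[2,-3,-120],50],[[0,0,0],[2,-3,-126],50],[[0,0,0],[2,-3,-128],50],[[0,0,0],[2,-3,-128],50]]}}

```text
clock: 11.73
ee_pos: [0.4373, -0.0351, 0.0935]
ee_rot: [-2.244, -2.198, 0.0]
wrist_force: [-0.1, 0.5, -3.9]
gripper_width: 0.693
```

Emit:
{"op": "jog_arm", "data": {"series": [[[0,0,0],[0,0,-1],50],[[0,0,0],[0,0,-2],50],[[0,0,0],[0,0,-3],50],[[0,0,0],[0,0,-3],50],[[0,0,0],[0,0,-3],50]]}}

```text
clock: 12.15
ee_pos: [0.4374, -0.0345, 0.0908]
ee_rot: [2.243, 2.199, 0.0]
wrist_force: [-0.0, 0.1, -3.3]
gripper_width: 0.697
```

Emit:
{"op": "jog_arm", "data": {"series": [[[0,0,0],[0,0,-1],50],[[0,0,0],[0,0,-2],50],[[0,0,0],[0,0,-3],50],[[0,0,0],[0,0,-3],50],[[0,0,0],[0,0,-3],50]]}}

```text
clock: 12.57
ee_pos: [0.4373, -0.0345, 0.088]
ee_rot: [2.243, 2.199, 0.0]
wrist_force: [-2.4, 1.1, 8.0]
gripper_width: 0.693
```

Contact (force +8 N). Releasing slowly, then rising.

Emit:
{"op": "jog_arm", "data": {"series": [[[0,0,0],[0,0,0],62],[[0,0,0],[0,0,0],70],[[0,0,0],[0,0,0],80],[[0,0,0],[0,0,0],85],[[0,0,0],[0,0,0],85],[[0,0,0],[0,0,0],85]]}}

```text
clock: 13.07
ee_pos: [0.4373, -0.0345, 0.0876]
ee_rot: [-2.243, -2.199, 0.0]
wrist_force: [-0.8, 1.2, 0.1]
gripper_width: 0.998
```

Emit:
{"op": "jog_arm", "data": {"series": [[[0,0,0],[0,0,20],85],[[0,0,0],[0,0,50],85],[[0,0,0],[0,0,90],85],[[0,0,0],[-10,0,130],85],[[0,0,0],[-10,0,155],85],[[0,0,0],[-10,0,155],85]]}}

```text
clock: 13.57
ee_pos: [0.4288, -0.035, 0.2473]
ee_rot: [2.239, 2.195, 0.005]
wrist_force: [-0.5, 0.4, -1.0]
gripper_width: 0.992
```

Emit:
{"op": "jog_arm", "data": {"series": [[[0,0,45],[0,0,10],80],[[0,0,45],[0,0,10],75],[[0,0,45],[0,0,10],70],[[0,0,45],[0,0,10],65],[[0,0,45],[0,0,10],65],[[0,0,45],[0,0,10],65],[[0,0,45],[0,0,10],65]]}}

```text
clock: 14.15
ee_pos: [0.4272, -0.0345, 0.2521]
ee_rot: [-1.22, -2.895, 0.0]
wrist_force: [-0.4, 0.4, -0.2]
gripper_width: 0.764
```

Emit:
{"op": "jog_arm", "data": {"series": [[[0,0,45],[0,0,0],65],[[0,0,45],[0,0,0],65],[[0,0,45],[0,0,0],65],[[0,0,45],[0,0,0],65],[[0,0,45],[0,0,0],65],[[0,0,45],[0,0,0],65],[[0,0,45],[0,0,0],65],[[0,0,45],[0,0,0],65]]}}

```text
clock: 14.82
ee_pos: [0.4272, -0.0345, 0.2521]
ee_rot: [-0.028, -3.141, -0.0]
wrist_force: [-0.2, 0.8, -0.3]
gripper_width: 0.761
```

Run:
```python
from h import *
s=arm.read_state(); print(s["clock"],s["ee_pos"],s["ee_rot"],s["gripper_width"]); print(Rn.from_rotvec(s["ee_rot"]).as_matrix()[:2,1])
im=arm.snapshot("wrist")[:,:,::-1].copy();cv2.imwrite("pics/w10.png",im)
cv2.imwrite("pics/s10.png",arm.snapshot("side")[:,:,::-1])
for c in blobs(im,(10,20,190),(40,150,255),600):
    P=np.array([cast("wrist",p,.14,s)[:2]*1000 for p in c[:,0,:]],np.float32); r=cv2.minAreaRect(P)
    print(np.round(cv2.minAreaRect(c.astype(np.float32))[0]),np.round(r[0],1),np.round(r[1],1),round(r[2],2))
```

```text
14.8167 [ 0.4272 -0.0345  0.2521] [-0.0282 -3.1409 -0.0002] 0.760749829610541
[0.0179 0.9998]
[301. 315.] [555.7 -57.2] [30.  30.8] 88.67
[ 54. 313.] [ 547.5 -317.4] [ 90.  132.6] 77.39
[ 99. 180.] [ 406.5 -231.6] [50. 33.] 14.97
[468. 154.] [389.6  93.9] [28.5 24.5] 76.63
[274. 189.] [420.4 -80.7] [177.9 111.4] 88.97
[229. 150.] [ 381.9 -113.7] [48.8 24.5] 4.08
[200.   6.] [ 273.6 -121.7] [200.6   7.7] 88.99
```

View pics/w10.png

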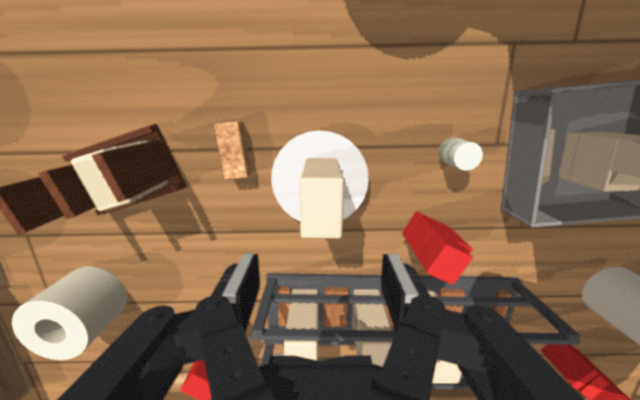

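View pics/s10.png

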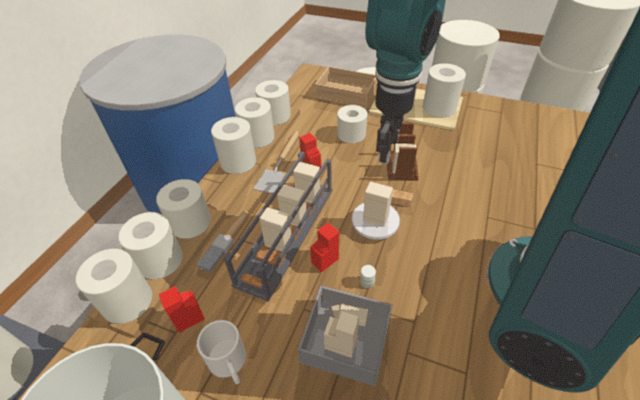

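The spare stands upright on the stand (wrist top face about (302–342,181–237), also seen in the side view at (377,203)). The chipped prop is still in the tub. Next I'll locate the spare's top.

Run:
```python
from h import *
s=arm.read_state(); print(s["clock"],s["ee_pos"])
im=cv2.imread("pics/w10.png")
cv2.imwrite("pics/c10.png",cv2.resize(im[145:250,270:370],(570,600),interpolation=cv2.INTER_CUBIC))
for c in blobs(im,(18,30,190),(40,150,255),200,(290,176,352,250)):
    P=np.array([cast("wrist",p,.14,s)[:2]*1000 for p in c[:,0,:]],np.float32); r=cv2.minAreaRect(P)
    print(np.round(cv2.minAreaRect(c.astype(np.float32))[0]),np.round(r[0],1),np.round(r[1],1),round(r[2],2))
```

```text
14.9167 [ 0.4272 -0.0345  0.2523]Traceback (most recent call last):
  File "<stdin>", line 6, in <module>
  File "h.py", line 13, in cast
    o,d=ray(n,uv,st); return o+d*(z-o[2])/d[2]
        ~~~^^^^^^^^^
  File "h.py", line 6, in ray
    c=arm.get_calibration(n); K=c["camera_matrix"]
ValueError: time passes only in moves, steps and waits
```

View pics/c10.png

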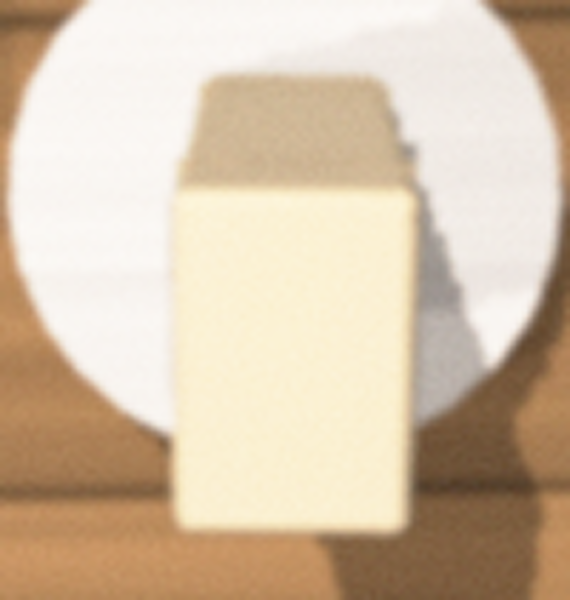

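```bash
python3 - <<'E'
s=open("h.py").read()
s=s.replace('c=arm.get_calibration(n)','c=cal(n)').replace('def ray','''_C={}
def cal(n):
    if n not in _C: _C[n]=arm.get_calibration(n)
    return _C[n]
def ray''')
open("h.py","w").write(s)
E
python3 - <<'E'
from h import *
s=arm.read_state()
q=np.array([cast("wrist",p,.14,s)[:2]*1000 for p in ((300.7,177.7),(342.8,177.7),(341.9,238),(301.2,238))]);print(q,q.mean(0))
E
```

```text
[[406.6912 -51.4564]
 [407.5022 -13.8266]
 [466.8184 -14.476 ]
 [465.9731 -53.5046]] [436.7462 -33.3159]
```

The spare is at (436.7,−33.3), 60×38 mm. Gripping it across the broad faces.

Emit:
{"op": "jog_arm", "data": {"series": [[[0,0,0],[9,1,-30],65],[[0,0,0],[9,1,-65],65],[[0,0,0],[9,1,-100],65],[[0,0,0],[9,1,-130],65],[[0,0,0],[9,1,-150],65],[[0,0,0],[9,1,-163],65],[[0,0,0],[9,1,-163],65],[[0,0,0],[9,1,-163],65]]}}

```text
clock: 15.58
ee_pos: [0.436, -0.0335, 0.0895]
ee_rot: [-0.033, -3.14, -0.0]
wrist_force: [0.4, 0.2, 0.5]
gripper_width: 0.763
```

Emit:
{"op": "jog_arm", "data": {"series": [[[0,0,0],[0,0,0],30],[[0,0,0],[0,0,0],30],[[0,0,0],[0,0,0],30],[[0,0,0],[0,0,0],30],[[0,0,0],[0,0,0],30],[[0,0,0],[0,0,0],30]], "squeeze": 60}}

```text
clock: 16.08
ee_pos: [0.437, -0.0337, 0.0907]
ee_rot: [0.031, 3.139, -0.001]
wrist_force: [-1.0, 0.9, 6.7]
gripper_width: 0.462
```

Emit:
{"op": "jog_arm", "data": {"series": [[[0,0,0],[0,0,8],30],[[0,0,0],[0,0,25],30],[[0,0,0],[0,0,55],30],[[0,0,0],[0,0,90],30],[[0,0,0],[0,0,125],30],[[0,0,0],[0,0,150],30],[[0,0,0],[10,10,165],30],[[0,0,0],[30,35,165],30]]}}

```text
clock: 16.75
ee_pos: [0.4666, 0.0001, 0.2591]
ee_rot: [0.036, 3.136, -0.003]
wrist_force: [1.3, -0.2, -3.6]
gripper_width: 0.461
```

Emit:
{"op": "jog_arm", "data": {"series": [[[0,0,-1],[25,27,0],30],[[0,0,-1],[50,55,0],30],[[0,0,-1],[75,83,0],30],[[0,0,-1],[100,111,0],30],[[0,0,-1],[125,139,0],30],[[0,0,-1],[150,167,0],30],[[0,0,-1],[170,190,0],30],[[0,0,-1],[180,203,0],30]]}}

```text
clock: 17.42
ee_pos: [0.6475, 0.207, 0.2543]
ee_rot: [-0.056, -3.141, -0.0]
wrist_force: [1.2, 0.0, -3.4]
gripper_width: 0.465
```

Emit:
{"op": "jog_arm", "data": {"series": [[[0,0,0],[0,0,0],30],[[0,0,0],[0,0,0],30],[[0,0,0],[0,0,0],30]]}}

```text
clock: 17.67
ee_pos: [0.6458, 0.204, 0.2551]
ee_rot: [-0.059, -3.141, 0.0]
wrist_force: [0.4, 0.6, -4.1]
gripper_width: 0.461
```

Run:
```python
from h import *
s=arm.read_state(); print(s["clock"],s["ee_pos"],s["ee_rot"],s["gripper_width"]); R=Rn.from_rotvec(s["ee_rot"]).as_matrix();print(R)
im=arm.snapshot("wrist")[:,:,::-1].copy();cv2.imwrite("pics/w11.png",im)
# where place 3 rail points measured before should be
c=cal("wrist");T=c["T_tool_cam"];K=c["camera_matrix"]
for X in ((.613,.2606,.12),(.6894,.2602,.12),(.6493,.2054,.01)):
    p=T[:3,:3].T@(R.T@(np.array(X)-s["ee_pos"])-T[:3,3]); print((K@p/p[2])[:2])
```

```text
17.6667 [0.6458 0.204  0.2551] [-0.0587 -3.141   0.0003] 0.46076393203470134
[[-0.9993  0.0374 -0.    ]
 [ 0.0374  0.9993 -0.0002]
 [ 0.     -0.0002 -1.    ]]
[378.2773 156.8065]
[375.9051 230.3897]
[321.2092 171.1963]
```

View pics/w11.png

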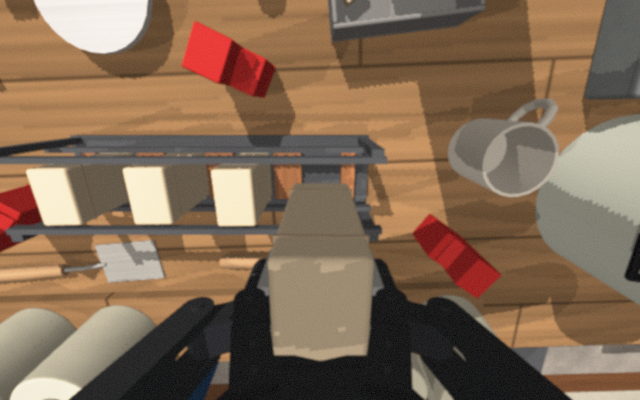

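Run:
```python
from h import *
s=arm.read_state()
im=cv2.imread("pics/w11.png");cv2.imwrite("pics/c11.png",cv2.resize(im[130:250,250:400],(750,600),interpolation=cv2.INTER_CUBIC))
for p in ((294,184.5),(349,184.5)): print(cast("wrist",p,.1944,s))
for p in ((300,157),(372,155),(275,231),(375,231)): print(cast("wrist",p,.12,s))
```

```text
[0.6174 0.186  0.1944]
[0.6189 0.2255 0.1944]
[0.6104 0.1859 0.12  ]
[0.6111 0.2544 0.12  ]
[0.6862 0.1554 0.12  ]
[0.6901 0.2591 0.12  ]
```

View pics/c11.png

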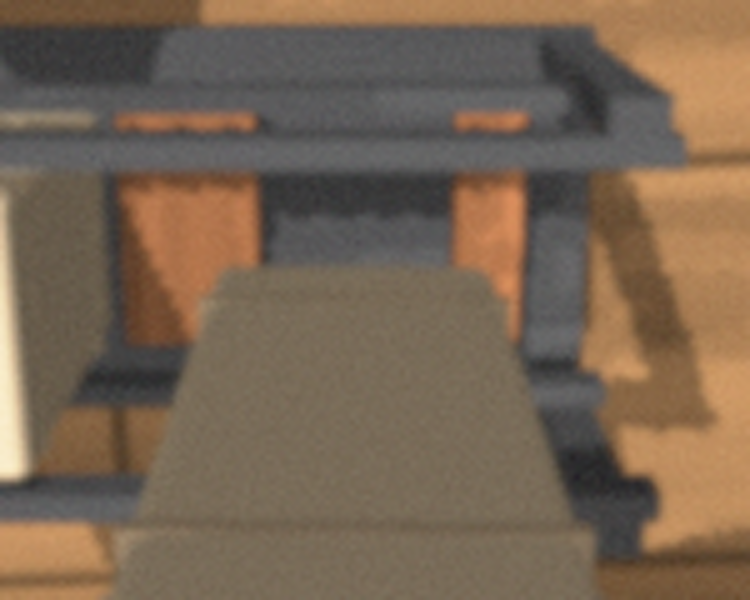

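Run:
```python
from h import *
s=arm.read_state()
a,b=cast("wrist",(302.4,176),.022,s),cast("wrist",(340.6,176),.022,s);print(a,b,(a+b)/2)
# rail inner edges near chipped place (crop 5x): near rail far edge row 170, far rail near edge row 480
for p,z in (((310,164),.11),((310,164),.12),((257,225.5),.12)): print(cast("wrist",p,z,s))
```

```text
[0.6522 0.1803 0.022 ] [0.6541 0.2305 0.022 ] [0.6531 0.2054 0.022 ]
[0.6194 0.1947 0.11  ]
[0.6175 0.1951 0.12  ]
[0.6794 0.1374 0.12  ]
```

The cleats put the place's y at 205.4, and the rails' middle is x≈649.5. The foot is seen at about (648,205.7) and the tool at (645.8,204). I'll shift by (+2.5,+0.5), go to just above the rails and look again.

Emit:
{"op": "jog_arm", "data": {"series": [[[0,0,0],[2.5,0.5,-15],30],[[0,0,0],[2.5,0.5,-40],30],[[0,0,0],[2.5,0.5,-58],30],[[0,0,0],[2.5,0.5,-64],30],[[0,0,0],[2.5,0.5,-64],30],[[0,0,0],[2.5,0.5,-64],30]]}}

```text
clock: 18.22
ee_pos: [0.6487, 0.2045, 0.1918]
ee_rot: [0.059, 3.14, 0.0]
wrist_force: [0.3, 0.1, -3.5]
gripper_width: 0.457
```

Run:
```python
from h import *
s=arm.read_state(); print(s["clock"],s["ee_pos"],s["ee_rot"],s["wrist_force"])
im=arm.snapshot("wrist")[:,:,::-1].copy();cv2.imwrite("pics/w12.png",im)
cv2.imwrite("pics/c12.png",cv2.resize(im[130:280,240:400],(640,600),interpolation=cv2.INTER_CUBIC))
```

```text
18.2167 [0.6487 0.2045 0.1918] [0.0593 3.1402 0.0002] [ 0.2505  0.0504 -3.4796]
```

View pics/c12.png

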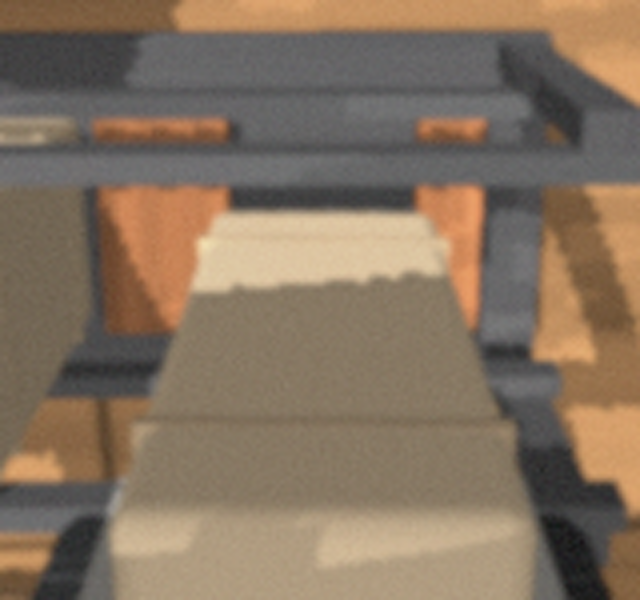

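Run:
```python
from h import *
s=arm.read_state()
print(cast("wrist",(320,183),.1311,s),cast("wrist",(320,175.75),.12,s),cast("wrist",(320,175.75),.112,s))
print(cast("wrist",(250,251.5),.12,s))
a,b=cast("wrist",(297.2,180),.022,s),cast("wrist",(344,180),.022,s);print((a+b)/2)
a,b=cast("wrist",(293.5,183),.1311,s),cast("wrist",(346.8,183),.1311,s);print((a+b)/2,b-a)
```

```text
[0.6205 0.2057 0.1311] [0.6178 0.2058 0.12  ] [0.6197 0.2057 0.112 ]
[0.6793 0.1459 0.12  ]
[0.6461 0.2055 0.022 ]
[0.6205 0.2058 0.1311] [0.0014 0.0383 0.    ]
```

It's clear on both sides (foot 620.5–680.5 between rails at about 617 and 682; y matches to 0.3 mm). Lowering in small steps.

Emit:
{"op": "jog_arm", "data": {"series": [[[0,0,0],[0,0,-3],30],[[0,0,0],[0,0,-6],30],[[0,0,0],[0,0,-10],30],[[0,0,0],[0,0,-14],30],[[0,0,0],[0,0,-18],30],[[0,0,0],[0,0,-22],30],[[0,0,0],[0,0,-26],30],[[0,0,0],[0,0,-30],30]]}}

```text
clock: 18.93
ee_pos: [0.6487, 0.205, 0.1601]
ee_rot: [-0.058, -3.141, 0.0]
wrist_force: [-0.2, 0.2, -3.9]
gripper_width: 0.46
```

No contact: the force is just the prop's weight. Continuing.

Emit:
{"op": "jog_arm", "data": {"series": [[[0,0,0],[0,0,-6],30],[[0,0,0],[0,0,-14],30],[[0,0,0],[0,0,-22],30],[[0,0,0],[0,0,-30],30],[[0,0,0],[0,0,-38],30],[[0,0,0],[0,0,-46],30],[[0,0,0],[0,0,-54],30],[[0,0,0],[0,0,-60],30]]}}

```text
clock: 19.6
ee_pos: [0.6485, 0.2049, 0.0994]
ee_rot: [-0.058, -3.14, 0.0]
wrist_force: [-0.3, 0.5, -4.6]
gripper_width: 0.461
```

Emit:
{"op": "jog_arm", "data": {"series": [[[0,0,0],[0,0,-5],30],[[0,0,0],[0,0,-10],30],[[0,0,0],[0,0,-14],30],[[0,0,0],[0,0,-18],30],[[0,0,0],[0,0,-20],30],[[0,0,0],[0,0,-21],30],[[0,0,0],[0,0,-21],30]]}}

```text
clock: 20.18
ee_pos: [0.6488, 0.2049, 0.0795]
ee_rot: [-0.058, -3.141, 0.0]
wrist_force: [-0.2, -0.6, -2.6]
gripper_width: 0.462
```

Foot at about 19 mm, so roughly 9 mm to go.

Emit:
{"op": "jog_arm", "data": {"series": [[[0,0,0],[0,0,-2],30],[[0,0,0],[0,0,-4],30],[[0,0,0],[0,0,-6],30],[[0,0,0],[0,0,-7],30],[[0,0,0],[0,0,-7],30]]}}

```text
clock: 20.6
ee_pos: [0.6486, 0.2049, 0.0723]
ee_rot: [-0.058, -3.141, 0.0]
wrist_force: [-0.1, 0.1, -3.7]
gripper_width: 0.462
```

Emit:
{"op": "jog_arm", "data": {"series": [[[0,0,0],[0,0,-1],30],[[0,0,0],[0,0,-2],30],[[0,0,0],[0,0,-2],30]]}}

```text
clock: 20.85
ee_pos: [0.6489, 0.205, 0.0708]
ee_rot: [0.058, 3.141, 0.0]
wrist_force: [-0.5, 0.8, -1.1]
gripper_width: 0.464
```

Emit:
{"op": "jog_arm", "data": {"series": [[[0,0,0],[0,0,-1],30],[[0,0,0],[0,0,-1.5],30],[[0,0,0],[0,0,-1.5],30]]}}

```text
clock: 21.1
ee_pos: [0.6489, 0.205, 0.0708]
ee_rot: [0.058, 3.139, 0.0]
wrist_force: [-6.1, -1.6, 16.8]
gripper_width: 0.459
```

It stands on the floor (+17 N). Releasing and rising.

Emit:
{"op": "jog_arm", "data": {"series": [[[0,0,0],[0,0,1],30],[[0,0,0],[0,0,1],45],[[0,0,0],[0,0,1],52],[[0,0,0],[0,0,1],60],[[0,0,0],[0,0,1],60],[[0,0,0],[0,0,1],60]]}}

```text
clock: 21.6
ee_pos: [0.6488, 0.205, 0.0699]
ee_rot: [-0.058, -3.141, 0.0]
wrist_force: [1.3, -0.6, -0.0]
gripper_width: 0.704
```

Emit:
{"op": "jog_arm", "data": {"series": [[[0,0,0],[0,0,10],60],[[0,0,0],[0,0,30],60],[[0,0,0],[0,0,60],60],[[0,0,0],[0,0,95],60],[[0,0,0],[-20,0,130],60],[[0,0,0],[-40,0,165],60],[[0,0,0],[-60,0,190],60],[[0,0,0],[-60,0,190],60]]}}

```text
clock: 22.27
ee_pos: [0.5875, 0.2055, 0.2671]
ee_rot: [0.057, 3.134, 0.003]
wrist_force: [0.2, -0.3, 0.2]
gripper_width: 0.7
```

Run:
```python
from h import *
s=arm.read_state(); print(s["clock"],s["ee_pos"],s["ee_rot"],s["wrist_force"])
im=arm.snapshot("wrist")[:,:,::-1].copy();cv2.imwrite("pics/w13.png",im)
cv2.imwrite("pics/s13.png",arm.snapshot("side")[:,:,::-1])
for c in blobs(im,(10,20,200),(40,150,255),300,(20,150,400,300)):
    P=np.array([cast("wrist",p,.12,s)[:2]*1000 for p in c[:,0,:]],np.float32); r=cv2.minAreaRect(P)
    print(np.round(cv2.minAreaRect(c.astype(np.float32))[0]),np.round(r[0],1),np.round(r[1],1),round(r[2],2))
```

```text
22.2667 [0.5875 0.2055 0.2671] [0.0571 3.1335 0.003 ] [ 0.1675 -0.3389  0.1695]
[241. 242.] [647.8 117. ] [38.2 59.4] 88.66
[ 77. 242.] [640.5 -61.6] [38.6 58.4] 87.87
[163. 241.] [642.8  31.8] [38.7 58.3] 87.85
[321. 240.] [648.  204.6] [38.6 58.2] 87.87
```

View pics/w13.png

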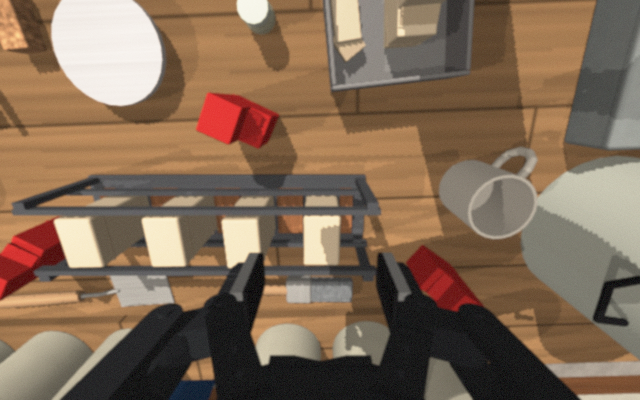

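View pics/s13.png

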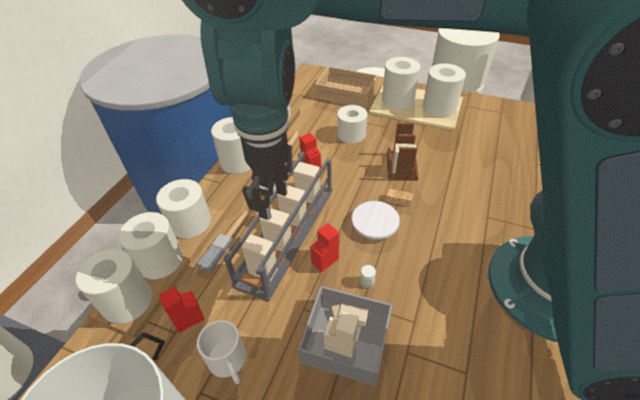

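The spare's top is at (648.0,204.6), within 2 mm of the place centre, full size at z=0.12, so it is upright on the floor. The other props read within 1 mm of before, the chipped prop is in the tub, and the arm is clear. Handing in.

Run:
```python
from workcell import arm
print(arm.finish_job(), arm.read_state()["clock"])
```

```text
the job is handed in; nothing more can be done
the job is handed in; nothing more can be done
```

The job is done and handed in at about 22.4 s of the 72 s allowed; handing in gave no verdict.

- **What I did:** I took the chipped prop out of place 3 and stood it in the reject tub. I lifted the full-height spare from the crate by its narrow faces, stood it on the round stand and let go. I then took it by its broad faces and lowered it into place 3 until it touched the floor (+17 N), and released it.
- **Last checks:**
  - The spare's top measured (648.0, 204.6) mm against a place centre of (649.3, 205.4) mm, at full height and in line with the rack.
  - The three sound props read within 1 mm of their first positions.
  - The chipped prop was in the tub, and the arm was clear with about zero wrist force.
- **Not measured again:** the short spare and the bystanders looked unmoved in the last pictures, but I took no new positions for them.
- **Disagreements:** views differed by up to about 2–3 mm, with no effect on the result. One script stopped with an error about repeated calibration calls, fixed by storing the calibration.

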